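# Clear the check-weighed kit off the counting scale

### The job

The parts of a returned drill kit stand in two stacks on the counting scale after check-weighing: take the stacks apart and put everything away. The battery pack, the charger and the bit case each go upright into the empty compartment of the stock tray that already holds one of the same kind, set down and not dropped; the sealed carton goes lengthwise down the roller lane, to rest against its end stop.

Things in the scene. Friction and masses are not known exactly. Their poses are not given: they have to be found in the camera images.
- battery: Black slide-on battery pack: block 84 (x, long) x 54 (y) x 36 mm with a grey slide rail 62 x 34 mm on top, 44 mm high in all, about 0.24 kg. Origin: centre of its underside, z up. Grip the block across y. It starts on top of one of the stacks, on the charger or the carton, roughly lined up with it. Either way round is right.
- charger: Battery charger, dark grey, flat black dock on top: 118 (x, long) x 62 (y) x 45 mm high (lower 37 mm full width, dock 104 x 50 mm), about 0.32 kg. Origin: centre of its underside, z up. Grip it across y, below the dock. It starts as the lower thing of one stack, on the scale's platter 100 mm above the bench, 130 mm from the other stack. Either way round is right.
- bitcase: Drill-bit case, black base, clear lid over a row of steel bits: plain block 100 (x, long) x 58 (y) x 36 mm high, about 0.20 kg. Origin: centre of its underside, z up. Grip it across y. It starts on top of the other stack. Either way round is right.
- carton: Stiff sealed brown carton with tape along its top: 120 (x, long) x 58 (y) x 45 mm high, about 0.22 kg. Origin: centre of its underside, z up. Grip it across y. It starts as the lower thing of one stack, on the scale's platter. Either end may lead down the lane.
- battery_tray: Fixed blue stock tray, two compartments one behind the other along its x; the farther (centre at x = +103 mm) holds a battery pack like the loose one. Origin: on the bench under the centre of the EMPTY compartment, z up. Empty compartment 100 (x) x 70 (y) mm inside; floor 4 mm, rim 16 mm above the origin; walls 3 mm.
- charger_tray: The same kind of blue tray with a charger in its farther compartment (centre at x = +137 mm). Origin: on the bench under the centre of the EMPTY compartment, z up. Empty compartment 134 (x) x 78 (y) mm inside; floor 4 mm, rim 16 mm above the origin; walls 3 mm.
- bitcase_tray: The same kind of blue tray with a bit case in its farther compartment (centre at x = +119 mm). Origin: on the bench under the centre of the EMPTY compartment, z up. Empty compartment 116 (x) x 74 (y) mm inside; floor 4 mm, rim 16 mm above the origin; walls 3 mm.
- lane: Fixed gravity roller lane, falling 8 deg to its own +x. Origin: on the bench under the feed point, z up. Free steel rollers 30 mm apart, tops 68 mm up at x = 0, 76 at x = -60, 35 at x = 240. Side rails 74 mm apart inside, 10 mm above the rollers, x = -80 to 310. End stop face at x = 297; a carton against it has its origin at x = 238, z = 35. Let go on the rollers, it rolls down in 1-2 s.

How it is judged (in metres and radians):
At the end, for the whole second after the job is handed in: Battery, charger and bit case lie flat in the empty compartment of their own tray: within 13 mm of its centre in x and y, 4 mm of its floor, tilt under 0.1 rad, lengthwise within 0.25 rad. The carton lies top up on the rollers, lengthwise within 0.2 rad, within 15 mm of the end stop. All at rest (x of battery in the frame of battery_tray between -0.013 and 0.013 m and y of battery in the frame of battery_tray between -0.013 and 0.013 m and z of battery in the frame of battery_tray between 0 and 0.008 m and angle between each of battery, charger, bitcase's own z axis and vertical below 0.1 rad and angle between the x axis of battery and the x axis of battery_tray, either way round below 0.25 rad and linear speed of each of battery, charger, bitcase, carton below 0.02 m/s and x of charger in the frame of charger_tray between -0.013 and 0.013 m and y of charger in the frame of charger_tray between -0.013 and 0.013 m and z of charger in the frame of charger_tray between 0 and 0.008 m and angle between the x axis of charger and the x axis of charger_tray, either way round below 0.25 rad and x of bitcase in the frame of bitcase_tray between -0.013 and 0.013 m and y of bitcase in the frame of bitcase_tray between -0.013 and 0.013 m and z of bitcase in the frame of bitcase_tray between 0 and 0.008 m and angle between the x axis of bitcase and the x axis of bitcase_tray, either way round below 0.25 rad and x of carton in the frame of lane between 0.222 and 0.252 m and y of carton in the frame of lane between -0.014 and 0.014 m and z of carton in the frame of lane between 0.024 and 0.046 m and angle between carton's own z axis and vertical below 0.22 rad and angle between the x axis of carton and the x axis of lane, either way round below 0.2 rad); the robot touches nothing.
It fails at once if the battery is dropped (it falls freely, faster than 0.8 m/s, about 30 mm) (contact force between battery and the fingers below 0.2 N and linear speed of battery above 0.8 m/s).
It fails at once if the charger is dropped (it falls freely, faster than 0.8 m/s, about 30 mm) (contact force between charger and the fingers below 0.2 N and linear speed of charger above 0.8 m/s).
It fails at once if the bitcase is dropped (it falls freely, faster than 0.8 m/s, about 30 mm) (contact force between bitcase and the fingers below 0.2 N and linear speed of bitcase above 0.8 m/s).
It also fails if it takes over 120 s, if anything falls off the work surface, if the arm or the gripper's body presses on something with over 40 N, if the wrist force passes 120 N, or if a joint passes its speed limit or range.

### The arm

A 7-joint arm with a two-finger parallel gripper is mounted at the origin on the work surface. World frame = base frame: x ahead of the robot, y to its left, z up, the work surface at z = 0. Lengths are in m, angles in degrees, forces in N, time in s.
With the tool pointing down it reaches from about 0.4 to 0.75 m from the base axis. Payload 19.5 kg.
Tool frame: the origin (TCP) lies midway between the tips of the shut fingers; the grasp point (between the pads) lies 19 mm behind it (ctrl.grip_point_offset is the distance from the TCP to the grasp point, in m); z points along the fingers, y is the direction in which the jaws open and shut (so a half turn about z gives the same grasp; the last joint's range is limited). The gripper opens to 85 mm and grips with 20 to 120 N. Pads are 22 mm wide; open, the fingers measure 114 mm over their backs; the gripper's body (76 mm by 85 mm) begins 54 mm behind the grasp point. The pads swing forward as they close: fully open they stand 13 mm farther back than shut.
Start: joints at [64.131, 40.479, -1.581, 85.061, 1.261, 54.483, -4.326], TCP at [0.229, -0.527, 0.204] pointing down, gripper open.
Joint ranges: [-155.06, 155.06], [-18.47, 123.98], [-90, 86.84], [0, 140.48], [-83.41, 263.41], [0, 116], [-161.91, 161.91]. Speed limits (degrees/s): [108.29, 108.29, 147.25, 147.25, 172.46, 172.46, 172.46].

### API

Orientations are given as [roll, pitch, yaw] about the fixed x, y, z axes, in that order (R = Rz(yaw) Ry(pitch) Rx(roll)).
In Python, from cell import ctrl gives the robot as it stands. The module is installed in compiled form; this text tells all that it offers.
- The arm moves only by the tool arm_command, never from a script. Its arguments are lists of equal length, an entry for each row: "dp": the shift along the tool's x, y, z in cm, a list of three; "rot": the turn, a rotation vector about the tool's x, y, z in degrees, a list of three; "claw": the opening, from 0 (shut) to 1 (fully open). A call has 1 to 20 rows; each row is the pose to reach, as a shift and turn from the pose commanded when the call began, along the tool's axes at that moment; what a row does not reach only later rows make up. A row lasts 1/8 s, in which the tool goes at most 62.5 mm and 10.7 degrees, less where a joint would pass 70% of its speed; a pose out of reach is approached as far as the arm can. A call with a gripper value outside its range is refused whole. The fingers move at their own pace and stop on an object; the grip force is fixed at half the most. Time passes only in rows, so rows that repeat a pose let the fingers close. It gives the time, the measured TCP pose, the force and the opening at its end, in the units of the state.
- ctrl.read_state(): the state, without advancing time (a new reading comes with each control period).
- ctrl.capture(name): name is "scene" or "top" or "wrist"; returns (picture, depth): 384x512x3 uint8, red, green, blue; 384x512 float32, m along the optical axis (not along the pixel's ray), 0 where there is no reading.
- ctrl.camera_params(name): a dict with "fx", "fy", "cx", "cy" (pixels), "extrinsics" (4x4, takes a point from camera to world coordinates); the wrist camera has in their place "tool_from_camera" (4x4, takes a point from camera to tool coordinates, whose origin is the TCP and whose axes are the flange's). Camera axes: x right, y down, z forward; pixel columns grow to the right and rows downward; lengths in m; the calibration is good to about 2 mm. A picture is of the moment at which its call begins: read the wrist's pose just before it. camera_params takes no time and is no camera call.
- ctrl.job_done(): hands the job in, once; it reports no verdict.
The state is a dict: "time_s": time; "joint_positions": joint angles; "joint_vel": joint speeds; "tau": joint torques, N m; "position": TCP position; "eef_rot": TCP orientation; "wrist_force": force on the tool from outside, world axes, zero at the start; "wrist_torque": the same for the moment, N m; "width": finger opening in m.
Only numpy, scipy, OpenCV 4.12 (cv2) and the standard library are available. Lean on these libraries where they do the work, as an engineer would, in place of code of your own. Each camera call takes 0.05 s, during which the arm holds its last target. There are 200 camera calls.

## Working session

There is one attempt and no reset: what is moved stays moved. The work goes in short steps, Python scripts to look and compute and a tool call to move; the robot and the scene stay as the last step left them, time stands still between calls to the robot, and variables do not carry over. Pictures are saved under pics/ and viewed, about 12 in all and at most 16, crops included, and the job is handed in when it is done.

Besides the shell and the picture viewer there is one more tool, called after "Emit:" as name(argument=value, ...) on one line, values as JSON. arm_command: Moves the arm, as the interface text tells. Its arguments: {"type":"object","properties":{"dp":{"type":"array","items":{"type":"array","items":{"type":"number"}}},"rot":{"type":"array","items":{"type":"array","items":{"type":"number"}}},"claw":{"type":"array","items":{"type":"number"}}},"required":["dp","rot","claw"]}

```bash
mkdir -p pics
cat > h.py <<'E'
import numpy as np, cv2
from cell import ctrl
from scipy.spatial.transform import Rotation as R
def T():
    s=ctrl.read_state(); M=np.eye(4); M[:3,:3]=R.from_euler('xyz',s['eef_rot'],degrees=True).as_matrix(); M[:3,3]=s['position']; return M
def cloud(name):
    M0=T(); p=ctrl.camera_params(name); im,d=ctrl.capture(name)
    E=np.array(p['extrinsics']) if name!='wrist' else M0@np.array(p['tool_from_camera'])
    v,u=np.mgrid[:384,:512]
    P=np.stack([(u-p['cx'])/p['fx']*d,(v-p['cy'])/p['fy']*d,d],-1)@E[:3,:3].T+E[:3,3]
    P[d==0]=np.nan
    return im,P
def rect(pts):
    c,(w,h),a=cv2.minAreaRect(np.float32(pts)*1000)
    if w<h: w,h,a=h,w,a+90
    a=(a+90)%180-90
    return np.round(c,1),round(w,1),round(h,1),round(a,1)
E
python3 - <<'E'
from h import *
s=ctrl.read_state(); print({k:np.round(v,3) for k,v in s.items()})
for n in ['scene','top']:
    im,P=cloud(n); cv2.imwrite(f'pics/{n}0.png',im[...,::-1]); np.savez(f'{n}0.npz',im=im,P=P)
    p=ctrl.camera_params(n); print(n,p['fx'],np.round(p['extrinsics'],3).tolist())
print(np.round(ctrl.camera_params('wrist')['tool_from_camera'],3).tolist(),ctrl.grip_point_offset)
E
```

```text
{'time_s': np.float64(0.0), 'joint_positions': array([64.131, 40.514, -1.582, 85.084,  1.259, 54.483, -4.325]), 'joint_vel': array([-0.025, -0.124, -0.033,  0.058, -0.001,  0.041, -0.03 ]), 'tau': array([-1.0000e-03, -8.8322e+01,  1.2340e+00, -2.3617e+01,  1.7000e-02,
        6.0000e-03, -0.0000e+00]), 'position': array([ 0.229, -0.527,  0.204]), 'eef_rot': array([-1.79937e+02,  1.00000e-03,  2.34800e+01]), 'wrist_force': array([-0.001,  0.743,  0.052]), 'wrist_torque': array([-0.027, -0.067,  0.026]), 'width': np.float64(0.085)}
scene 357.7295467250172 [[-0.699, 0.475, -0.535, 0.988], [0.715, 0.46, -0.526, 0.506], [-0.004, -0.75, -0.661, 0.684], [0.0, 0.0, 0.0, 1.0]]
top 485.83061946537805 [[-0.015, -0.99, 0.141, 0.316], [-1.0, 0.016, 0.002, 0.024], [-0.004, -0.141, -0.99, 1.393], [0.0, 0.0, 0.0, 1.0]]
[[-0.0, -0.948, -0.318, 0.082], [1.0, -0.001, 0.0, 0.001], [-0.0, -0.318, 0.948, -0.169], [0.0, 0.0, 0.0, 1.0]] 0.0187
```

View pics/top0.png

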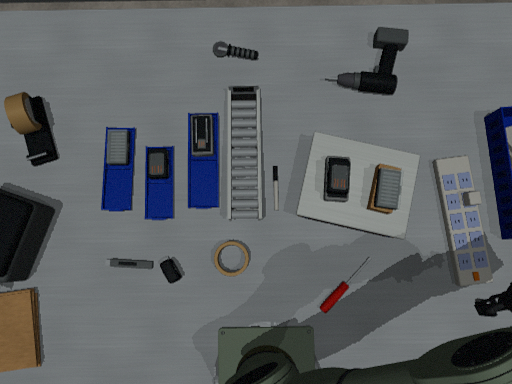

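View pics/scene0.png

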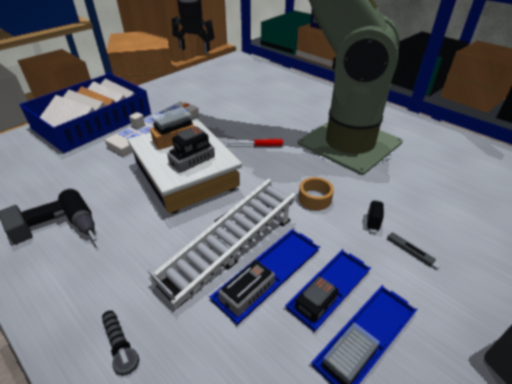

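Top view shows three blue trays at pixels (117,168) bit case, (159,182) battery and (203,160) charger. The lane is at (244,150) with its stop at the top. The stacks are battery on charger at (338,178) and bit case on carton at (384,187). In all three trays the filled compartment is the farther one (+x).

Run:
```python
from h import *
z=np.load('top0.npz'); im,P=z['im'],z['P']
hsv=cv2.cvtColor(im,cv2.COLOR_RGB2HSV)
blue=((hsv[...,0]>105)&(hsv[...,0]<130)&(hsv[...,1]>180)).astype(np.uint8)
for n,(a,b) in {'bit':(98,138),'bat':(142,176),'chg':(186,220)}.items():
    m=np.zeros_like(blue);m[110:225,a:b]=blue[110:225,a:b]
    Q=P[m>0]; Q=Q[np.isfinite(Q[:,2])&(Q[:,2]<.03)]; print(n,rect(Q[:,:2]),'z',np.percentile(Q[:,2],[2,20,50,98]).round(3))
    # ray cast the outer contour to z=0.016
    v,u=np.nonzero(m)
    p=ctrl.camera_params('top');E=np.array(p['extrinsics'])
    d=np.stack([(u-p['cx'])/p['fx'],(v-p['cy'])/p['fy'],np.ones(len(u))],-1)@E[:3,:3].T
    q=E[:3,3]+d*((0.016-E[2,3])/d[:,2:]); print('  ray',rect(q[:,:2]))
# stacks
reg=np.zeros(blue.shape,bool);reg[140:230,305:412]=1
zz=P[...,2]
print('platter z',np.nanmedian(zz[195:215,305:325]))
for n,(a,b) in {'A':(315,358),'B':(360,410)}.items():
    r=reg.copy();r[:,:a]=0;r[:,b:]=0
    Q=P[r&(zz>.115)]
    print(n,len(Q),'z',np.percentile(Q[:,2],[5,25,50,75,95]).round(3))
    for lo,hi in [(.115,.15),(.15,.172),(.172,.178),(.178,.195)]:
        q=Q[(Q[:,2]>lo)&(Q[:,2]<hi)]
        if len(q)>20: print('  ',lo,len(q),rect(q[:,:2]))
m=np.zeros(blue.shape,bool);m[80:225,224:268]=1
Q=P[m&(zz>.03)];print('lane',rect(Q[:,:2]),np.percentile(Q[:,2],[2,50,98]).round(3))
for lo in np.arange(.4,.85,.05):
    q=Q[(Q[:,0]>lo)&(Q[:,0]<lo+.05)]
    if len(q): print(round(lo,2),q[:,1].min().round(4),q[:,1].max().round(4),np.percentile(q[:,2],[50,95]).round(4))
```

```text
bit (array([583.2, 416.2]), 245.0, 85.6, -1.5) z [-0.001  0.003  0.006  0.021]
  ray (array([582.3, 416.2]), 243.1, 83.9, -1.9)
bat (array([539. , 298.7]), 211.2, 80.2, 0.5) z [-0.001  0.003  0.007  0.022]
  ray (array([539.1, 298.5]), 211.6, 77.6, 0.5)
chg (array([604. , 171.7]), 277.2, 86.5, 0.3) z [-0.001  0.003  0.006  0.021]
  ray (array([604.6, 171.3]), 278.0, 85.5, 0.2)
platter z 0.10096445157897294
A 1123 z [0.132 0.145 0.181 0.189 0.193]
   0.115 347 (array([ 523.6, -193.6]), 118.8, 63.5, -4.6)
   0.15 61 (array([ 522.3, -191.1]), 101.5, 56.7, -5.0)
   0.172 43 (array([ 520.9, -190.4]), 84.7, 55.1, -4.4)
   0.178 664 (array([ 521.2, -190.7]), 84.1, 54.0, -5.7)
B 1347 z [0.129 0.155 0.18  0.183 0.185]
   0.115 313 (array([ 493.9, -315.5]), 121.5, 58.9, -14.9)
   0.15 109 (array([ 494.9, -313.8]), 112.0, 57.8, -10.8)
   0.172 77 (array([ 488.9, -317.1]), 100.7, 59.6, -7.5)
   0.178 848 (array([ 489.7, -317.6]), 99.7, 58.1, -9.7)
lane (array([617. ,  50.5]), 389.6, 90.9, 0.0) [0.032 0.057 0.086]
0.4 0.0066 0.0959 [0.0766 0.0907]
0.45 0.0056 0.0958 [0.0715 0.0859]
0.5 0.0052 0.0959 [0.0655 0.0791]
0.55 0.0065 0.0959 [0.0584 0.0715]
0.6 0.0056 0.0959 [0.0505 0.0648]
0.65 0.0051 0.096 [0.0441 0.0587]
0.7 0.0066 0.0958 [0.0387 0.0517]
0.75 0.0057 0.096 [0.0368 0.0459]
0.8 0.0055 0.0958 [0.0517 0.0641]
```

```bash
cat >> h.py <<'E'
def go(x,y,z,yaw):
    """mm, deg -> dp cm and rot deg in current tool axes"""
    M=T(); G=R.from_euler('xyz',[180,0,yaw],degrees=True)
    dp=M[:3,:3].T@(np.array([x,y,z])/1000-M[:3,3])*100
    print('dp',dp.round(2).tolist(),'rot',R.from_matrix(M[:3,:3].T@G.as_matrix()).as_rotvec(degrees=True).round(1).tolist())
E
python3 -c "
from h import *
go(229,-527,290,23.5);go(521,-191,290,-5.5);go(521,-191,210,-5.5)"
```

```text
dp [0.01, -0.02, -8.63] rot [-0.1, 0.0, -0.0]
dp [40.18, -19.21, -8.61] rot [-0.1, 0.0, 29.0]
dp [40.18, -19.2, -0.61] rot [-0.1, 0.0, 29.0]
```

Emit:
arm_command(dp=[[0,0,-6],[10,-5,-8.6],[15,-7.2,-8.6],[20,-9.6,-8.6],[25,-12,-8.6],[30,-14.4,-8.6],[35,-16.8,-8.6],[40.2,-19.2,-8.6],[40.2,-19.2,-8.6],[40.2,-19.2,-8.6],[40.2,-19.2,-8.6],[40.2,-19.2,-8.6]], rot=[[0,0,0],[0,0,5],[0,0,10],[0,0,15],[0,0,20],[0,0,25],[0,0,29],[0,0,29],[0,0,29],[0,0,29],[0,0,29],[0,0,29]], claw=[1,1,1,1,1,1,1,1,1,1,1,1])

```text
time_s: 1.6
position: [0.5207, -0.1922, 0.2902]
eef_rot: [180.0, -0.0, -5.6]
wrist_force: [0.5, 0.5, -0.1]
width: 0.0854
```

```bash
python3 -c "
from h import *
s=ctrl.read_state();print(s['position'],s['eef_rot'],s['joint_positions'])
im,P=cloud('wrist');cv2.imwrite('pics/w1.png',im[...,::-1])
z=P[...,2]
for lo,hi in [(.115,.14),(.142,.15),(.17,.183),(.184,.2)]:
    m=((z>lo)&(z<hi)&(P[...,1]>-.26)).astype(np.uint8)
    n,l,st,_=cv2.connectedComponentsWithStats(m)
    k=1+st[1:,4].argmax() if n>1 else 0
    q=P[l==k]; print(lo,len(q),rect(q[:,:2]),np.median(q[:,2]).round(4))
go(521,-191,161,-5.5)"
```

```text
[ 0.52069768 -0.19221402  0.29024507] [ 1.79989979e+02 -3.50050865e-04 -5.62362170e+00] [ 12.82295703  34.07196545   8.04969419  80.6418402   -4.93023506
  65.62616549 -74.08044741]
0.115 865 (array([ 527.4, -195.2]), 117.5, 62.0, -3.1) 0.1355
0.142 674 (array([ 569.7, -197.8]), 49.4, 15.3, 83.8) 0.1447
0.17 1944 (array([ 524.2, -190.6]), 83.8, 56.1, -5.8) 0.1803
0.184 2800 (array([ 519.3, -190.5]), 62.3, 41.7, -5.2) 0.1888
dp [0.01, -0.11, 12.93] rot [0.0, -0.0, -0.1]
```

View pics/w1.png

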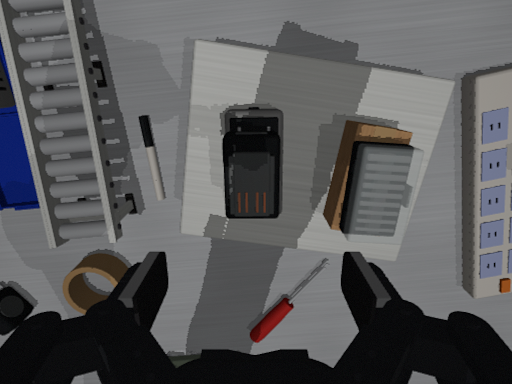

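The wrist view shows the battery at (252,175), centred between the fingers, and the bit case over the skewed carton at (375,185). Top and wrist measurements agree to about 2 mm.

Emit:
arm_command(dp=[[0,-0.1,4],[0,-0.1,8],[0,-0.1,11],[0,-0.1,12.9],[0,-0.1,12.9],[0,-0.1,12.9],[0,-0.1,12.9],[0,-0.1,12.9],[0,-0.1,12.9],[0,-0.1,12.9],[0,-0.1,12.9],[0,-0.1,11],[0,-0.1,8],[0,-0.1,4],[0,-0.1,0],[0,-0.1,0]], rot=[[0,0,0],[0,0,0],[0,0,0],[0,0,0],[0,0,0],[0,0,0],[0,0,0],[0,0,0],[0,0,0],[0,0,0],[0,0,0],[0,0,0],[0,0,0],[0,0,0],[0,0,0],[0,0,0]], claw=[1,1,1,1,1,0,0,0,0,0,0,0,0,0,0,0])

```text
time_s: 3.65
position: [0.5222, -0.1905, 0.2926]
eef_rot: [180.0, -0.2, -5.5]
wrist_force: [-0.3, -0.7, -1.1]
width: 0.0001
```

```bash
python3 -c "
from h import *
s=ctrl.read_state();print(s['position'],s['wrist_force'],s['width'])
im,P=cloud('wrist');cv2.imwrite('pics/w2.png',im[...,::-1])
z=P[...,2]
m=((z>.115)&(z<.15)&(P[...,1]>-.26)&(P[...,1]<-.12)).astype(np.uint8)
q=P[m>0]; print('charger',len(q),rect(q[:,:2]),np.median(q[:,2]).round(4))
q=P[(z>.141)&(z<.15)&(P[...,1]>-.26)&(P[...,1]<-.12)];print(rect(q[:,:2]))
go(487.5,298,290,0.5)"
```

```text
[ 0.52216156 -0.19046853  0.29261669] [-0.29411278 -0.72491243 -1.13119411] 6.318467704617993e-05
charger 1473 (array([ 527.4, -194.8]), 118.2, 61.6, -3.1) 0.137
(array([ 570.7, -197.6]), 48.8, 15.1, 83.0)
dp [-8.09, -48.26, 0.06] rot [0.0, -0.1, -6.0]
```

View pics/w2.png

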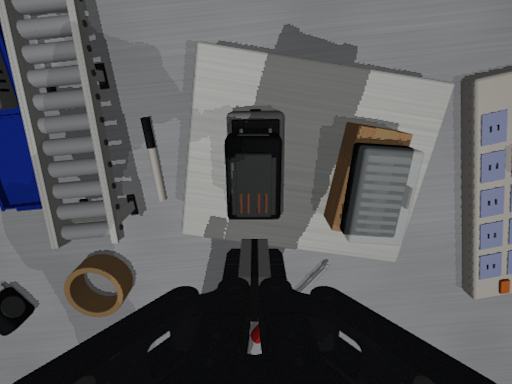

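The battery is unmoved at (252,175) and the fingers are shut, so the lift began before they reached it. I'll go down again and check the width before lifting.

Emit:
arm_command(dp=[[0,0,0],[0,0,0],[0,0,0],[0,0,0],[0,0,0],[0,0,0],[0,0,0],[0,0,0]], rot=[[0,0,0],[0,0,0],[0,0,0],[0,0,0],[0,0,0],[0,0,0],[0,0,0],[0,0,0]], claw=[1,1,1,1,1,1,1,1])

```text
time_s: 4.7
position: [0.5214, -0.1901, 0.2901]
eef_rot: [-180.0, 0.0, -5.5]
wrist_force: [-0.4, -0.2, -0.9]
width: 0.0857
```

```bash
python3 -c "
from h import *
s=ctrl.read_state();print(s['position'],s['wrist_force'],s['width'])
go(521,-191,161,-5.5)"
```

```text
[ 0.52139261 -0.1901033   0.29007125] [-0.39248712 -0.15087517 -0.88859829] 0.08566947452431022
dp [-0.03, 0.09, 12.91] rot [-0.0, 0.0, -0.0]
```

Emit:
arm_command(dp=[[0,0.1,4],[0,0.1,8],[0,0.1,11],[0,0.1,12.9],[0,0.1,12.9],[0,0.1,12.9]], rot=[[0,0,0],[0,0,0],[0,0,0],[0,0,0],[0,0,0],[0,0,0]], claw=[1,1,1,1,1,1])

```text
time_s: 5.45
position: [0.5216, -0.1912, 0.1619]
eef_rot: [180.0, -0.1, -5.5]
wrist_force: [0.1, -0.2, 0.1]
width: 0.0857
```

Emit:
arm_command(dp=[[0,0,0],[0,0,0],[0,0,0],[0,0,0]], rot=[[0,0,0],[0,0,0],[0,0,0],[0,0,0]], claw=[0,0,0,0])

```text
time_s: 5.95
position: [0.5221, -0.1913, 0.1621]
eef_rot: [180.0, -0.1, -5.5]
wrist_force: [-0.7, -0.1, 14.9]
width: 0.0126
```

Emit:
arm_command(dp=[[0,0,0],[0,0,0],[0,0,0],[0,0,0]], rot=[[0,0,0],[0,0,0],[0,0,0],[0,0,0]], claw=[0,0,0,0])

```text
time_s: 6.45
position: [0.5219, -0.1913, 0.1619]
eef_rot: [180.0, -0.1, -5.5]
wrist_force: [0.7, -0.1, 11.0]
width: 0.0
```

```bash
python3 -c "
from h import *
a,_=cloud('wrist');b,P=cloud('scene');b=cv2.resize(b[90:240,90:290],(682,512));cv2.imwrite('pics/w3.png',cv2.resize(np.hstack([a,cv2.resize(b,(512,384))]),(800,300))[...,::-1])"
```

```text
(no output)
```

View pics/w3.png

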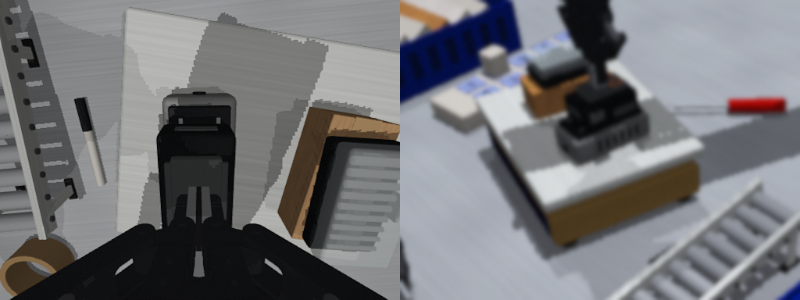

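```bash
python3 -c "
from h import *
s=ctrl.read_state();print(s['position'],s['joint_positions'],s['width'])
im,P=cloud('wrist');M=T()
for v in range(225,330,8): print(v,(P[v,[240,246,252,256,262,268]]*1000).round(0).tolist())
p=ctrl.camera_params('wrist');print(p['fx'],p['cx'],p['cy'])
q=np.linalg.inv(np.array(p['tool_from_camera']))@[0,0,0,1];print('TCP px',q[0]/q[2]*p['fx']+p['cx'],q[1]/q[2]*p['fy']+p['cy'],q[2])
"
```

```text
[ 0.52191392 -0.19132289  0.16187744] [ 13.44251875  42.07366589   6.52610216  92.74821159  -6.14397216
  45.42245133 -72.91195883] 0.00012403732380637198
225 [[539.0, -186.0, 188.0], [539.0, -189.0, 188.0], [538.0, -192.0, 187.0], [538.0, -194.0, 188.0], [538.0, -197.0, 188.0], [538.0, -201.0, 188.0]]
233 [[535.0, -186.0, 189.0], [535.0, -189.0, 189.0], [534.0, -192.0, 189.0], [534.0, -194.0, 189.0], [534.0, -197.0, 189.0], [534.0, -200.0, 189.0]]
241 [[530.0, -185.0, 189.0], [533.0, -189.0, 195.0], [533.0, -192.0, 195.0], [533.0, -194.0, 195.0], [532.0, -197.0, 195.0], [529.0, -200.0, 190.0]]
249 [[529.0, -185.0, 195.0], [534.0, -189.0, 204.0], [533.0, -192.0, 203.0], [533.0, -194.0, 203.0], [533.0, -197.0, 204.0], [532.0, -199.0, 203.0]]
257 [[534.0, -187.0, 211.0], [533.0, -189.0, 211.0], [533.0, -192.0, 210.0], [532.0, -194.0, 210.0], [533.0, -196.0, 211.0], [532.0, -199.0, 211.0]]
265 [[534.0, -187.0, 218.0], [533.0, -189.0, 217.0], [534.0, -192.0, 219.0], [533.0, -194.0, 217.0], [532.0, -196.0, 217.0], [532.0, -199.0, 217.0]]
273 [[534.0, -187.0, 224.0], [534.0, -190.0, 225.0]
[... 558 characters left out ...]
-188.0, 245.0], [535.0, -190.0, 245.0], [520.0, -191.0, 227.0], [519.0, -192.0, 226.0], [531.0, -195.0, 241.0], [534.0, -198.0, 245.0]]
313 [[534.0, -188.0, 248.0], [531.0, -190.0, 244.0], [516.0, -190.0, 227.0], [516.0, -192.0, 227.0], [524.0, -195.0, 237.0], [534.0, -197.0, 249.0]]
321 [[539.0, -189.0, 258.0], [521.0, -189.0, 237.0], [511.0, -190.0, 226.0], [512.0, -192.0, 227.0], [520.0, -195.0, 237.0], [538.0, -197.0, 257.0]]
329 [[537.0, -189.0, 259.0], [517.0, -188.0, 237.0], [302.0, -168.0, 1.0], [300.0, -173.0, -0.0], [516.0, -194.0, 237.0], [535.0, -197.0, 257.0]]
303.3444151739514 254.09822731164607 193.24834242747315
TCP px 253.29551928820257 231.99703300393801 0.18669680994153498
```

The shut tips show at z≈190, on top of the battery, while the reported TCP is 162. I'll raise the arm and measure the tips free of contact, shut and open, in tool coordinates.

Emit:
arm_command(dp=[[0,0,-3],[0,0,-6],[0,0,-6]], rot=[[0,0,0],[0,0,0],[0,0,0]], claw=[0,0,0])

```text
time_s: 6.98
position: [0.522, -0.1914, 0.2228]
eef_rot: [180.0, -0.2, -5.5]
wrist_force: [-0.4, 0.6, -0.4]
width: 0.0001
```

```bash
cat > tip.py <<'E'
from h import *
M=T();s=ctrl.read_state();print(s['position'],s['width'],s['wrist_force'])
im,P=cloud('wrist'); L=(P-M[:3,3])@M[:3,:3]*1000
m=(np.abs(L[...,0])<30)&(np.abs(L[...,1])<65)&(L[...,2]<5)&(L[...,2]>-110)
q=L[m];print(len(q))
for lo in range(-70,5,5):
    k=q[(q[:,2]>=lo)&(q[:,2]<lo+5)]
    if len(k): print(lo,len(k),'x',k[:,0].min().round(),k[:,0].max().round(),'y',k[:,1].min().round(),k[:,1].max().round())
E
python3 tip.py
```

```text
[ 0.52200937 -0.19139892  0.22282992] 6.1383573947513e-05 [-0.38082972  0.634688   -0.39528699]
28910
-70 354 x -10.0 14.0 y -21.0 21.0
-65 561 x -12.0 12.0 y -13.0 7.0
-60 349 x 6.0 12.0 y -13.0 14.0
-55 372 x 6.0 12.0 y -13.0 14.0
-50 334 x 6.0 12.0 y -13.0 14.0
-45 293 x 7.0 12.0 y -13.0 14.0
-40 257 x 7.0 12.0 y -13.0 14.0
-35 134 x 7.0 12.0 y -11.0 12.0
```

Emit:
arm_command(dp=[[0,0,0],[0,0,0],[0,0,0],[0,0,0],[0,0,0],[0,0,0],[0,0,0],[0,0,0]], rot=[[0,0,0],[0,0,0],[0,0,0],[0,0,0],[0,0,0],[0,0,0],[0,0,0],[0,0,0]], claw=[1,1,1,1,1,1,1,1])

```text
time_s: 8.02
position: [0.5213, -0.1911, 0.2211]
eef_rot: [-180.0, 0.0, -5.5]
wrist_force: [0.2, -0.1, 0.8]
width: 0.0855
```

```bash
python3 tip.py
```

```text
[ 0.52131559 -0.19109998  0.22110131] 0.08551262893170769 [ 0.15589449 -0.08851714  0.83728953]
24064
-70 871 x -11.0 12.0 y -56.0 57.0
-65 800 x -12.0 13.0 y -56.0 57.0
-60 711 x -11.0 12.0 y -56.0 57.0
-55 622 x -11.0 12.0 y -56.0 57.0
-50 514 x -11.0 12.0 y -55.0 56.0
-45 268 x -10.0 12.0 y -49.0 50.0
-40 4 x -8.0 -0.0 y -42.0 44.0
```

Tips are really 31 mm (shut) and 42 mm (open) behind the reported TCP, so my commanded heights must be about 37 mm lower than I assumed. Grasping with TCP at underside −22 mm puts the tips about 15 mm above the underside, clear of the tray rims.

Emit:
arm_command(dp=[[0,0,4],[0,0,7],[0,0,9.8],[0,0,9.8],[0,0,9.8],[0,0,9.8],[0,0,9.8],[0,0,9.8],[0,0,9.8],[0,0,9.8]], rot=[[0,0,0],[0,0,0],[0,0,0],[0,0,0],[0,0,0],[0,0,0],[0,0,0],[0,0,0],[0,0,0],[0,0,0]], claw=[1,1,1,1,1,0,0,0,0,0])

```text
time_s: 9.32
position: [0.5216, -0.1911, 0.124]
eef_rot: [-180.0, -0.1, -5.5]
wrist_force: [-2.3, 1.0, 10.5]
width: 0.0528
```

Emit:
arm_command(dp=[[0,0,-1],[0,0,-4],[0,0,-8],[0,0,-11],[0,0,-11]], rot=[[0,0,0],[0,0,0],[0,0,0],[0,0,0],[0,0,0]], claw=[0,0,0,0,0])

```text
time_s: 9.95
position: [0.5219, -0.1914, 0.2352]
eef_rot: [180.0, -0.2, -5.5]
wrist_force: [-0.0, -0.5, -3.3]
width: 0.0529
```

```bash
python3 -c "
from h import *
s=ctrl.read_state();print(s['position'],s['wrist_force'],s['width'])
im,P=cloud('wrist');z=P[...,2];M=T();L=(P-M[:3,3])@M[:3,:3]
cv2.imwrite('pics/w4.png',im[...,::-1])
q=L[(z>.25)&(np.abs(L[...,1])<.035)&(L[...,0]>-.03)&(L[...,0]<.06)&(L[...,2]>-.06)&(L[...,2]<-.02)]*1000
print(q.min(0).round(),q.max(0).round())
im,P=cloud('top');z=P[...,2]
for k,(a,b) in dict(chg=(-.26,-.14),stackB=(-.38,-.26)).items():
  q=P[(z>.115)&(z<.15)&(P[...,1]>a)&(P[...,1]<b)&(P[...,0]<.6)&(P[...,0]>.42)];print(k,len(q),rect(q[:,:2]))
go(487.5,298,235,0.5);go(487.5,298,10,0.5)"
```

```text
[ 0.52188973 -0.19136222  0.23521256] [-0.01856618 -0.46609629 -3.3376788 ] 0.05287239781198949
[-30. -35. -60.] [ 46.  34. -26.]
chg 190 (array([ 526.6, -171.9]), 118.1, 19.7, -7.0)
stackB 0 (array([0., 0.]), 0.0, 0.0, 0.0)
dp [-8.04, -48.34, -0.2] rot [-0.0, 0.0, -6.0]
dp [-8.03, -48.34, 22.3] rot [-0.0, 0.0, -6.0]
```

View pics/w4.png

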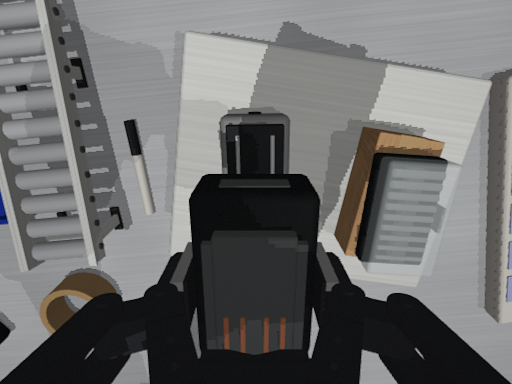

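The battery is held level in the jaws at (255,260), and the charger is left free at (255,140). Now to the battery tray.

Emit:
arm_command(dp=[[-0.4,-3,0],[-1.2,-7.5,0],[-2,-12.5,0],[-3,-18,0],[-4,-24,0],[-5,-30,0],[-6,-36,0],[-7,-42,0],[-7.6,-46,0],[-8,-48.3,0],[-8,-48.3,0],[-8,-48.3,5],[-8,-48.3,10],[-8,-48.3,14],[-8,-48.3,17],[-8,-48.3,19],[-8,-48.3,20],[-8,-48.3,20]], rot=[[0,0,0],[0,0,-1],[0,0,-2],[0,0,-3],[0,0,-4],[0,0,-5],[0,0,-6],[0,0,-6],[0,0,-6],[0,0,-6],[0,0,-6],[0,0,-6],[0,0,-6],[0,0,-6],[0,0,-6],[0,0,-6],[0,0,-6],[0,0,-6]], claw=[0,0,0,0,0,0,0,0,0,0,0,0,0,0,0,0,0,0])

```text
time_s: 12.3
position: [0.488, 0.2968, 0.0328]
eef_rot: [180.0, 0.0, 0.5]
wrist_force: [-0.4, 0.5, -2.7]
width: 0.0529
```

```bash
python3 -c "
from h import *
s=ctrl.read_state();print(s['position'],s['eef_rot'],s['wrist_force'],s['width'])
im,P=cloud('wrist');z=P[...,2]
hsv=cv2.cvtColor(im,cv2.COLOR_RGB2HSV);b=(hsv[...,0]>105)&(hsv[...,0]<130)&(hsv[...,1]>180)&(P[...,1]>.24)&(P[...,1]<.35)
q=P[b];print('tray',rect(q[:,:2]))
cv2.imwrite('pics/w5.png',im[...,::-1])
go(487.5,298,-15,0.5)"
```

```text
[0.48802203 0.29679206 0.03281697] [1.79966555e+02 4.42313986e-02 4.53152193e-01] [-0.35650245  0.54783971 -2.71625125] 0.052872488057242456
tray (array([563.7, 298.4]), 111.5, 79.8, 0.4)
dp [-0.08, -0.09, 4.85] rot [-0.0, -0.0, -0.0]
```

View pics/w5.png

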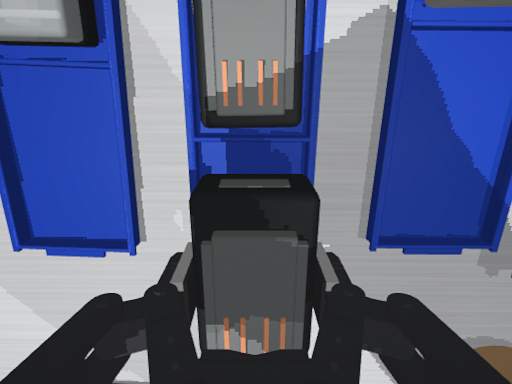

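The battery sits over the empty compartment, with the divider at row 138 and the tray walls at columns 190 and 315. Alignment agrees with the top view to 1 mm, so I'll set it down.

Emit:
arm_command(dp=[[-0.1,-0.1,2],[-0.1,-0.1,3.5],[-0.1,-0.1,4.4],[-0.1,-0.1,4.8],[-0.1,-0.1,4.9],[-0.1,-0.1,4.9]], rot=[[0,0,0],[0,0,0],[0,0,0],[0,0,0],[0,0,0],[0,0,0]], claw=[0,0,0,0,0,0])

```text
time_s: 13.1
position: [0.4873, 0.2984, -0.0156]
eef_rot: [-180.0, -0.0, 0.5]
wrist_force: [-0.2, -0.3, -2.8]
width: 0.0532
```

Emit:
arm_command(dp=[[0,0,0.1],[0,0,0.2],[0,0,0.2],[0,0,0.2],[0,0,0.2],[0,0,0.2],[0,0,0.2],[0,0,0.2],[0,0,-4],[0,0,-9],[0,0,-15],[0,0,-21],[0,0,-25],[0,0,-25]], rot=[[0,0,0],[0,0,0],[0,0,0],[0,0,0],[0,0,0],[0,0,0],[0,0,0],[0,0,0],[0,0,0],[0,0,0],[0,0,0],[0,0,0],[0,0,0],[0,0,0]], claw=[0,0,0,1,1,1,1,1,1,1,1,1,1,1])

```text
time_s: 14.85
position: [0.488, 0.2987, 0.2367]
eef_rot: [-179.9, -0.2, 0.5]
wrist_force: [0.6, -0.7, -0.6]
width: 0.0855
```

```bash
python3 -c "
from h import *
im,P=cloud('wrist');z=P[...,2]
q=P[(z>.033)&(z<.06)&(abs(P[...,1]-.298)<.04)&(P[...,0]<.545)&(P[...,0]>.43)];print('bat',rect(q[:,:2]),np.percentile(q[:,2],[50,98]))
im,P=cloud('top');z=P[...,2]
q=P[(z>.115)&(z<.15)&(P[...,1]>-.26)&(P[...,1]<-.14)&(P[...,0]<.6)&(P[...,0]>.42)];print('chg',len(q),rect(q[:,:2]))
go(525,-192,235,-4.6)
"
```

```text
bat (array([488.9, 297.2]), 83.2, 54.0, 0.6) [0.04696105 0.04934971]
chg 1054 (array([ 523.3, -193.5]), 118.6, 62.9, -4.7)
dp [3.39, 49.06, -0.13] rot [0.0, 0.0, 5.1]
```

Emit:
arm_command(dp=[[0.4,5,0],[0.8,10,0],[1.2,16,0],[1.6,22,0],[2,28,0],[2.4,34,0],[2.8,40,0],[3.1,46,0],[3.3,49.2,0],[3.3,49.2,0],[3.3,49.2,0],[3.3,49.2,0]], rot=[[0,0,0],[0,0,1],[0,0,2],[0,0,3],[0,0,4],[0,0,5],[0,0,5],[0,0,5],[0,0,5],[0,0,5],[0,0,5],[0,0,5]], claw=[1,1,1,1,1,1,1,1,1,1,1,1])

```text
time_s: 16.45
position: [0.5243, -0.1921, 0.2338]
eef_rot: [-180.0, 0.0, -4.4]
wrist_force: [0.2, 1.3, -0.6]
width: 0.0851
```

```bash
python3 -c "
from h import *
s=ctrl.read_state();print(s['position'])
im,P=cloud('wrist');z=P[...,2]
q=P[(z>.115)&(z<.15)&(P[...,1]>-.26)&(P[...,1]<-.14)&(P[...,0]<.6)&(P[...,0]>.42)];print('chg',len(q),rect(q[:,:2]))
q=P[(z>.141)&(z<.15)&(P[...,1]>-.26)&(P[...,1]<-.14)&(P[...,0]<.6)&(P[...,0]>.42)];print('dock',len(q),rect(q[:,:2]))
go(524,-194,78,-4.5)
"
```

```text
[ 0.52434235 -0.1921405   0.23377659]
chg 8192 (array([ 527.5, -194.1]), 118.1, 63.0, -4.4)
dock 6210 (array([ 526. , -193.8]), 103.6, 50.1, -4.7)
dp [-0.02, 0.17, 15.6] rot [-0.0, 0.0, 0.1]
```

Emit:
arm_command(dp=[[0.1,0.2,4],[0.1,0.2,8],[0.1,0.2,12],[0.1,0.2,15],[0.1,0.2,15.6],[0.1,0.2,15.6],[0.1,0.2,15.6],[0.1,0.2,15.6],[0.1,0.2,15.6],[0.1,0.2,15.6],[0.1,0.2,15.6]], rot=[[0,0,0],[0,0,0],[0,0,0],[0,0,0],[0,0,0],[0,0,0],[0,0,0],[0,0,0],[0,0,0],[0,0,0],[0,0,0]], claw=[1,1,1,1,1,1,0,0,0,0,0])

```text
time_s: 17.88
position: [0.5257, -0.1954, 0.0794]
eef_rot: [180.0, -0.1, -4.5]
wrist_force: [-1.5, 2.4, 10.4]
width: 0.0615
```

Emit:
arm_command(dp=[[0,0,-1],[0,0,-4],[0,0,-8],[0,0,-12],[0,0,-14],[0,0,-14]], rot=[[0,0,0],[0,0,0],[0,0,0],[0,0,0],[0,0,0],[0,0,0]], claw=[0,0,0,0,0,0])

```text
time_s: 18.62
position: [0.5254, -0.1956, 0.2195]
eef_rot: [180.0, -0.1, -4.5]
wrist_force: [0.6, -0.0, -5.0]
width: 0.0612
```

```bash
python3 -c "
from h import *
im,P=cloud('wrist');M=T();L=(P-M[:3,3])@M[:3,:3]*1000
m=(L[...,2]<-20)&(L[...,2]>-75)&(abs(L[...,1])<22)&(L[...,0]>14)&(L[...,0]<75)
q=L[m];print(len(q),[(lo,q[(q[:,2]>lo)&(q[:,2]<lo+5),0].max().round(1)) for lo in range(-75,-20,5) if ((q[:,2]>lo)&(q[:,2]<lo+5)).sum()>5])
s=ctrl.read_state();print(s['position'],s['wrist_force'],s['width'])
go(536,171,220,.3)
"
```

```text
15093 [(-70, np.float64(53.1)), (-65, np.float64(54.4)), (-60, np.float64(59.9)), (-55, np.float64(59.8)), (-50, np.float64(59.9)), (-45, np.float64(61.8)), (-40, np.float64(61.7)), (-35, np.float64(61.7)), (-30, np.float64(59.7))]
[ 0.52497842 -0.19541041  0.21824701] [-0.08727901  0.6825187  -4.57982572] 0.06079725122441651
dp [-1.79, -36.61, -0.18] rot [0.0, -0.0, -4.8]
```

Emit:
arm_command(dp=[[-0.2,-3,0],[-0.4,-7.5,0],[-0.7,-12.5,0],[-1,-18,0],[-1.3,-24,0],[-1.6,-30,0],[-1.9,-34.5,0],[-1.9,-36.6,0],[-1.9,-36.6,0],[-1.9,-36.6,4],[-1.9,-36.6,9],[-1.9,-36.6,14],[-1.9,-36.6,17],[-1.9,-36.6,19],[-1.9,-36.6,20],[-1.9,-36.6,20]], rot=[[0,0,0],[0,0,-1],[0,0,-2],[0,0,-3],[0,0,-4],[0,0,-4.8],[0,0,-4.8],[0,0,-4.8],[0,0,-4.8],[0,0,-4.8],[0,0,-4.8],[0,0,-4.8],[0,0,-4.8],[0,0,-4.8],[0,0,-4.8],[0,0,-4.8]], claw=[0,0,0,0,0,0,0,0,0,0,0,0,0,0,0,0])

```text
time_s: 20.68
position: [0.535, 0.1701, 0.0179]
eef_rot: [180.0, 0.0, 0.2]
wrist_force: [-0.2, -1.2, -3.3]
width: 0.0608
```

```bash
python3 -c "
from h import *
s=ctrl.read_state();print(s['position'],s['eef_rot'],s['wrist_force'],s['width'])
im,P=cloud('wrist');z=P[...,2]
hsv=cv2.cvtColor(im,cv2.COLOR_RGB2HSV);b=(hsv[...,0]>105)&(hsv[...,0]<130)&(hsv[...,1]>180)&(P[...,1]>.1)&(P[...,1]<.24)
q=P[b];print('tray',rect(q[:,:2]))
cv2.imwrite('pics/w6.png',im[...,::-1])
go(535,171,-15.5,0.3)"
```

```text
[0.53498574 0.17011349 0.01792993] [1.79973317e+02 3.08491390e-02 2.30977107e-01] [-0.15450725 -1.23748714 -3.25926289] 0.0607655002094727
tray (array([565.2, 171.8]), 195.2, 87.9, 0.3)
dp [-0.03, -0.06, 3.4] rot [0.0, -0.0, -0.1]
```

View pics/w6.png

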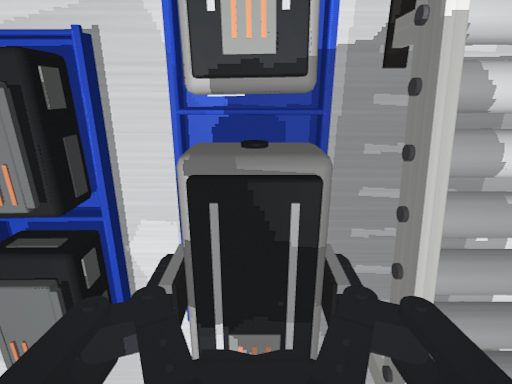

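The charger is over its compartment, with the divider at row 110 and the walls at columns 172 and 330, and is centred. Setting it down.

Emit:
arm_command(dp=[[0,-0.1,1.5],[0,-0.1,2.5],[0,-0.1,3.1],[0,-0.1,3.4],[0,-0.1,3.5],[0,-0.1,3.5],[0,-0.1,3.5]], rot=[[0,0,0],[0,0,0],[0,0,0],[0,0,0],[0,0,0],[0,0,0],[0,0,0]], claw=[0,0,0,0,0,0,0])

```text
time_s: 21.6
position: [0.5351, 0.1719, -0.0166]
eef_rot: [-180.0, -0.0, 0.3]
wrist_force: [-3.1, -1.5, 3.7]
width: 0.061
```

Emit:
arm_command(dp=[[0,0,0.1],[0,0,0.1],[0,0,0.1],[0,0,0.1],[0,0,0.1],[0,0,0.1],[0,0,-4],[0,0,-9],[0,0,-15],[0,0,-21],[0,0,-25],[0,0,-25]], rot=[[0,0,0],[0,0,0],[0,0,0],[0,0,0],[0,0,0],[0,0,0],[0,0,0],[0,0,0],[0,0,0],[0,0,0],[0,0,0],[0,0,0]], claw=[0,1,1,1,1,1,1,1,1,1,1,1])

```text
time_s: 23.1
position: [0.5359, 0.1722, 0.2356]
eef_rot: [-179.9, -0.2, 0.3]
wrist_force: [0.9, -0.8, -0.6]
width: 0.0855
```

```bash
python3 -c "
from h import *
im,P=cloud('wrist');z=P[...,2]
q=P[(z>.025)&(z<.06)&(abs(P[...,1]-.171)<.038)&(P[...,0]<.601)&(P[...,0]>.46)];print('chg',rect(q[:,:2]),np.percentile(q[:,2],[50,98]))
go(491,-318,255,-9.5)
"
```

```text
chg (array([535.8, 170.5]), 118.7, 62.5, 0.3) [0.04854916 0.05032014]
dp [-4.66, 48.98, -2.17] rot [-0.0, -0.1, 9.8]
```

Charger is centred at (535.8, 170.5) and flat. Next, the bit case.

Emit:
arm_command(dp=[[-0.4,5,-1],[-0.8,10,-2.2],[-1.4,16,-2.2],[-2,22,-2.2],[-2.6,28,-2.2],[-3.2,34,-2.2],[-3.8,40,-2.2],[-4.4,46,-2.2],[-4.7,49,-2.2],[-4.7,49,-2.2],[-4.7,49,-2.2],[-4.7,49,-2.2]], rot=[[0,0,0],[0,0,2],[0,0,4],[0,0,6],[0,0,8],[0,0,9.8],[0,0,9.8],[0,0,9.8],[0,0,9.8],[0,0,9.8],[0,0,9.8],[0,0,9.8]], claw=[1,1,1,1,1,1,1,1,1,1,1,1])

```text
time_s: 24.65
position: [0.4907, -0.3172, 0.2548]
eef_rot: [-180.0, 0.0, -9.4]
wrist_force: [0.2, -0.0, 0.5]
width: 0.0855
```

```bash
python3 -c "
from h import *
s=ctrl.read_state();print(s['position'])
im,P=cloud('wrist');z=P[...,2]
q=P[(z>.17)&(z<.19)&(P[...,1]>-.38)&(P[...,1]<-.25)&(P[...,0]<.6)&(P[...,0]>.42)];print('bit',len(q),rect(q[:,:2]))
q=P[(z>.115)&(z<.15)&(P[...,1]>-.39)&(P[...,1]<-.25)&(P[...,0]<.6)&(P[...,0]>.42)];print('carton',len(q),rect(q[:,:2]))
go(491,-318,123,-9.5)
"
```

```text
[ 0.49072897 -0.31716344  0.25480724]
bit 7603 (array([ 491.4, -318.4]), 99.4, 58.9, -9.3)
carton 1263 (array([ 497. , -316.6]), 119.3, 58.1, -14.7)
dp [0.04, 0.07, 13.2] rot [-0.0, 0.0, 0.1]
```

Emit:
arm_command(dp=[[0,0.1,4],[0,0.1,8],[0,0.1,11],[0,0.1,12.8],[0,0.1,13.2],[0,0.1,13.2],[0,0.1,13.2],[0,0.1,13.2],[0,0.1,13.2],[0,0.1,13.2],[0,0.1,13.2]], rot=[[0,0,0],[0,0,0],[0,0,0],[0,0,0],[0,0,0],[0,0,0],[0,0,0],[0,0,0],[0,0,0],[0,0,0],[0,0,0]], claw=[1,1,1,1,1,1,0,0,0,0,0])

```text
time_s: 26.08
position: [0.4905, -0.3193, 0.124]
eef_rot: [180.0, -0.1, -9.5]
wrist_force: [-1.5, 2.0, 9.3]
width: 0.0569
```

Emit:
arm_command(dp=[[0,0,-1],[0,0,-4],[0,0,-8],[0,0,-11],[0,0,-11]], rot=[[0,0,0],[0,0,0],[0,0,0],[0,0,0],[0,0,0]], claw=[0,0,0,0,0])

```text
time_s: 26.7
position: [0.4908, -0.3198, 0.2355]
eef_rot: [179.9, -0.2, -9.5]
wrist_force: [-0.8, -0.4, -3.5]
width: 0.0568
```

```bash
python3 -c "
from h import *
s=ctrl.read_state();print(s['position'],s['wrist_force'],s['width'])
im,P=cloud('wrist');M=T();L=(P-M[:3,3])@M[:3,:3]*1000
m=(L[...,2]<-20)&(L[...,2]>-75)&(abs(L[...,1])<22)&(L[...,0]>14)&(L[...,0]<75)
q=L[m];print(len(q),[(lo,q[(q[:,2]>lo)&(q[:,2]<lo+5),0].max().round(1)) for lo in range(-75,-20,5) if ((q[:,2]>lo)&(q[:,2]<lo+5)).sum()>5])
go(523,418,235,-1.7)
"
```

```text
[ 0.49075551 -0.31975882  0.23545732] [-0.82216859 -0.42765934 -3.45322568] 0.05681530939343366
10955 [(-65, np.float64(48.9)), (-60, np.float64(51.3)), (-55, np.float64(51.4)), (-50, np.float64(51.3)), (-45, np.float64(51.2)), (-40, np.float64(51.5)), (-35, np.float64(51.4)), (-30, np.float64(51.5))]
dp [-8.97, -73.26, -0.15] rot [0.0, -0.1, -7.8]
```

Emit:
arm_command(dp=[[-0.3,-3,0],[-0.9,-8,0],[-1.6,-13,0],[-2.3,-19,0],[-3.1,-25,0],[-3.8,-31,0],[-4.6,-37,0],[-5.3,-43,0],[-6.1,-49,0],[-6.8,-55,0],[-7.6,-61,0],[-8.2,-66,0],[-8.8,-71,0],[-9.1,-73.3,0],[-9.1,-73.3,0],[-9.1,-73.3,5],[-9.1,-73.3,10],[-9.1,-73.3,15],[-9.1,-73.3,18],[-9.1,-73.3,20]], rot=[[0,0,0],[0,0,-1],[0,0,-2],[0,0,-3],[0,0,-4],[0,0,-5],[0,0,-6],[0,0,-7],[0,0,-7.8],[0,0,-7.8],[0,0,-7.8],[0,0,-7.8],[0,0,-7.8],[0,0,-7.8],[0,0,-7.8],[0,0,-7.8],[0,0,-7.8],[0,0,-7.8],[0,0,-7.8],[0,0,-7.8]], claw=[0,0,0,0,0,0,0,0,0,0,0,0,0,0,0,0,0,0,0,0])

```text
time_s: 29.25
position: [0.5215, 0.4175, 0.0315]
eef_rot: [179.9, 0.1, -1.8]
wrist_force: [1.1, -0.3, -0.4]
width: 0.057
```

```bash
python3 -c "
from h import *
s=ctrl.read_state();print(s['position'],s['eef_rot'],s['wrist_force'],s['width'])
im,P=cloud('wrist');z=P[...,2]
hsv=cv2.cvtColor(im,cv2.COLOR_RGB2HSV);b=(hsv[...,0]>105)&(hsv[...,0]<130)&(hsv[...,1]>180)&(P[...,1]>.36)&(P[...,1]<.48)
q=P[b];print('tray',rect(q[:,:2]))
cv2.imwrite('pics/w7.png',im[...,::-1])
go(522,418,-16,-1.7)"
```

```text
[0.52146296 0.41748509 0.03150094] [ 1.79919110e+02  6.70710543e-02 -1.76475524e+00] [ 1.12756885 -0.27536733 -0.36229989] 0.05704995371949447
tray (array([590.1, 413.9]), 124.5, 89.8, -1.6)
dp [0.13, -0.1, 4.56] rot [0.1, 0.2, -0.1]
```

View pics/w7.png

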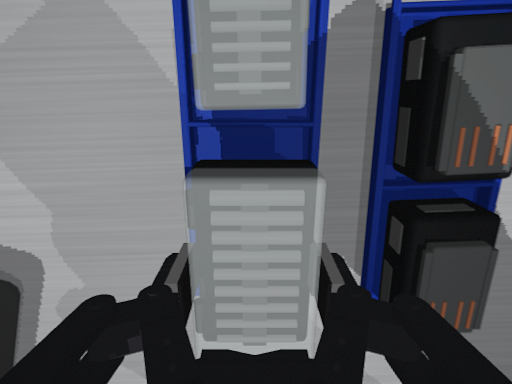

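The bit case is over its empty compartment, with the divider at row 123 and the walls at columns 185 and 317. It is centred, so I'll lower it.

Emit:
arm_command(dp=[[0.1,0,2],[0.1,0,3.4],[0.1,0,4.2],[0.1,0,4.6],[0.1,0,4.7],[0.1,0,4.7],[0.1,0,4.7]], rot=[[0,0,0],[0,0,0],[0,0,0],[0,0,0],[0,0,0],[0,0,0],[0,0,0]], claw=[0,0,0,0,0,0,0])

```text
time_s: 30.18
position: [0.5229, 0.4188, -0.0135]
eef_rot: [-180.0, -0.0, -1.7]
wrist_force: [-0.2, 0.4, -1.9]
width: 0.0572
```

Emit:
arm_command(dp=[[0,0,0.1],[0,0,0.1],[0,0,0.1],[0,0,0.1],[0,0,0.1],[0,0,0.1],[0,0,-4],[0,0,-9],[0,0,-15],[0,0,-21],[0,0,-25],[0,0,-25]], rot=[[0,0,0],[0,0,0],[0,0,0],[0,0,0],[0,0,0],[0,0,0],[0,0,0],[0,0,0],[0,0,0],[0,0,0],[0,0,0],[0,0,0]], claw=[0,1,1,1,1,1,1,1,1,1,1,1])

```text
time_s: 31.68
position: [0.5236, 0.4191, 0.2391]
eef_rot: [-179.8, -0.2, -1.7]
wrist_force: [0.6, -0.3, -0.4]
width: 0.0855
```

```bash
python3 -c "
from h import *
im,P=cloud('wrist');z=P[...,2]
q=P[(z>.025)&(z<.06)&(abs(P[...,1]-.418)<.038)&(P[...,0]<.579)&(P[...,0]>.46)];print('bit',rect(q[:,:2]),np.percentile(q[:,2],[50,98]))
im,P=cloud('top');z=P[...,2]
q=P[(z>.118)&(z<.16)&(P[...,1]>-.4)&(P[...,1]<-.25)&(P[...,0]<.6)&(P[...,0]>.4)];print('carton',len(q),rect(q[:,:2]),np.median(q[:,2]))
q=P[(z>.141)&(z<.15)&(P[...,1]>-.4)&(P[...,1]<-.25)&(P[...,0]<.6)&(P[...,0]>.4)];print('carton top',len(q),rect(q[:,:2]))
go(494,-316,235,-14.8)
"
```

```text
bit (array([523.3, 417.6]), 99.0, 60.4, -1.0) [0.0397586  0.04136847]
carton 1152 (array([ 494.7, -316.1]), 122.3, 59.5, -14.9) 0.14584387156933742
carton top 965 (array([ 494.1, -315.9]), 120.9, 59.5, -14.9)
dp [-0.65, 73.51, 0.08] rot [0.0, 0.0, 13.1]
```

Emit:
arm_command(dp=[[0,5,0],[-0.1,11,0],[-0.1,17,0],[-0.2,23,0],[-0.2,29,0],[-0.3,35,0],[-0.3,41,0],[-0.4,47,0],[-0.4,53,0],[-0.5,59,0],[-0.5,65,0],[-0.6,71,0],[-0.6,73.5,0],[-0.6,73.5,0],[-0.6,73.5,0],[-0.6,73.5,0]], rot=[[0,0,0],[0,0,2],[0,0,4],[0,0,6],[0,0,8],[0,0,10],[0,0,12],[0,0,13.1],[0,0,13.1],[0,0,13.1],[0,0,13.1],[0,0,13.1],[0,0,13.1],[0,0,13.1],[0,0,13.1],[0,0,13.1]], claw=[1,1,1,1,1,1,1,1,1,1,1,1,1,1,1,1])

```text
time_s: 33.78
position: [0.4949, -0.3147, 0.2359]
eef_rot: [-180.0, 0.0, -14.7]
wrist_force: [0.4, 0.3, 0.5]
width: 0.0853
```

```bash
python3 -c "
from h import *
s=ctrl.read_state();print(s['position'])
im,P=cloud('wrist');z=P[...,2]
q=P[(z>.141)&(z<.15)&(P[...,1]>-.4)&(P[...,1]<-.25)&(P[...,0]<.6)&(P[...,0]>.4)];print('carton top',len(q),rect(q[:,:2]))
go(494.5,-316,78,-14.9)
"
```

```text
[ 0.4949366  -0.31474254  0.23594481]
carton top 8281 (array([ 496. , -316.2]), 121.2, 58.1, -14.7)
dp [-0.01, 0.12, 15.8] rot [-0.0, 0.0, 0.2]
```

Emit:
arm_command(dp=[[0,0.1,4],[0,0.1,8],[0,0.1,12],[0,0.1,15],[0,0.1,15.8],[0,0.1,15.8],[0,0.1,15.8],[0,0.1,15.8],[0,0.1,15.8],[0,0.1,15.8],[0,0.1,15.8]], rot=[[0,0,0.1],[0,0,0.1],[0,0,0.1],[0,0,0.1],[0,0,0.1],[0,0,0.1],[0,0,0.1],[0,0,0.1],[0,0,0.1],[0,0,0.1],[0,0,0.1]], claw=[1,1,1,1,1,1,0,0,0,0,0])

```text
time_s: 35.2
position: [0.4948, -0.317, 0.0793]
eef_rot: [180.0, -0.1, -14.9]
wrist_force: [-1.0, 2.7, 10.3]
width: 0.0574
```

Emit:
arm_command(dp=[[0,0,-1],[0,0,-4],[0,0,-8],[0,0,-12],[0,0,-14],[0,0,-14]], rot=[[0,0,0],[0,0,0],[0,0,0],[0,0,0],[0,0,0],[0,0,0]], claw=[0,0,0,0,0,0])

```text
time_s: 35.95
position: [0.4947, -0.3171, 0.2196]
eef_rot: [180.0, -0.1, -14.9]
wrist_force: [0.6, -0.2, -2.6]
width: 0.0572
```

```bash
python3 -c "
from h import *
s=ctrl.read_state();print(s['position'],s['wrist_force'],s['width'])
im,P=cloud('wrist');M=T();L=(P-M[:3,3])@M[:3,:3]*1000
m=(L[...,2]<-20)&(L[...,2]>-75)&(abs(L[...,1])<22)&(L[...,0]>14)&(L[...,0]<75)
q=L[m];print(len(q),[(lo,q[(q[:,2]>lo)&(q[:,2]<lo+5),0].max().round(1)) for lo in range(-75,-20,5) if ((q[:,2]>lo)&(q[:,2]<lo+5)).sum()>5])
go(499,50.5,180,0)
G=R.from_euler('xyz',[180,8,0],degrees=True).as_matrix();print(R.from_matrix(M[:3,:3].T@G).as_rotvec(degrees=True).round(1), G)
"
```

```text
[ 0.49474614 -0.31707913  0.21962514] [ 0.57644897 -0.17707031 -2.61055137] 0.05723259844413776
16022 [(-70, np.float64(62.5)), (-65, np.float64(62.4)), (-60, np.float64(62.4)), (-55, np.float64(62.4)), (-50, np.float64(62.2)), (-45, np.float64(62.4)), (-40, np.float64(61.8)), (-35, np.float64(61.9)), (-30, np.float64(61.9)), (-25, np.float64(61.9))]
dp [-9.01, -35.61, 3.82] rot [0.0, -0.0, -14.9]
[ -1.   -8.  -14.9] [[ 9.90268069e-01  1.70437893e-17 -1.39173101e-01]
 [ 0.00000000e+00 -1.00000000e+00 -1.22464680e-16]
 [-1.39173101e-01  1.21272862e-16 -9.90268069e-01]]
```

Emit:
arm_command(dp=[[-0.7,-3,0],[-2,-8,0],[-3.3,-13,0],[-4.7,-18.5,0],[-6.1,-24,0],[-7.5,-29.5,0],[-8.6,-34,0],[-9,-35.6,0],[-9,-35.6,0],[-9,-35.6,4],[-9,-35.6,8],[-9,-35.6,12],[-9,-35.6,13],[-9,-35.6,13]], rot=[[0,0,0],[0,0,-3],[0,0,-6],[0,0,-10],[0,0,-14.9],[-0.5,-4,-14.9],[-1,-8,-14.9],[-1,-8,-14.9],[-1,-8,-14.9],[-1,-8,-14.9],[-1,-8,-14.9],[-1,-8,-14.9],[-1,-8,-14.9],[-1,-8,-14.9]], claw=[0,0,0,0,0,0,0,0,0,0,0,0,0,0])

```text
time_s: 37.75
position: [0.4992, 0.0495, 0.0886]
eef_rot: [-180.0, 8.0, -0.1]
wrist_force: [0.7, 0.4, -2.1]
width: 0.0573
```

```bash
python3 -c "
from h import *
s=ctrl.read_state();print(s['position'],s['eef_rot'],s['wrist_force'],s['width'])
im,P=cloud('wrist');z=P[...,2]
q=P[(P[...,0]>.59)&(P[...,0]<.76)&(P[...,1]>-.02)&(P[...,1]<.12)&(z>.03)];print('lane y',q[:,1].min(),q[:,1].max())
cv2.imwrite('pics/w8.png',im[...,::-1])
M=T();print((M[:3,:3].T@(np.array([.499,.0505,.049])-M[:3,3])*100).round(2))"
```

```text
[0.49918311 0.04948501 0.08862084] [-1.79968700e+02  8.03373040e+00 -5.62987278e-02] [ 0.68444803  0.40991714 -2.1422934 ] 0.0573396475667984
lane y 0.005260387096396667 0.09894406581988652
[ 0.5  -0.07  3.99]
```

View pics/w8.png

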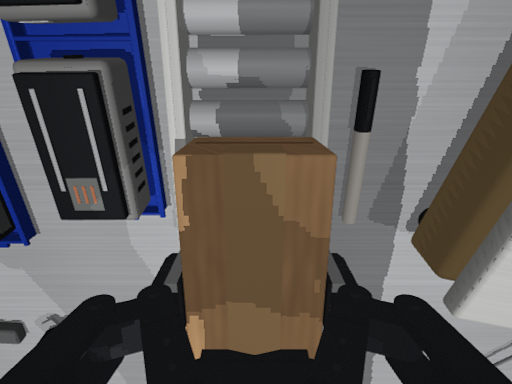

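The carton is held over the lane between the rails (columns 180 and 315), pitched parallel to it. Lowering.

Emit:
arm_command(dp=[[0.2,-0.1,1.5],[0.4,-0.1,2.8],[0.5,-0.1,3.6],[0.5,-0.1,3.9],[0.5,-0.1,4],[0.5,-0.1,4]], rot=[[0,0,0],[0,0,0],[0,0,0],[0,0,0],[0,0,0],[0,0,0]], claw=[0,0,0,0,0,0])

```text
time_s: 38.55
position: [0.4989, 0.0514, 0.0482]
eef_rot: [-179.9, 8.0, 0.0]
wrist_force: [1.0, 0.0, 4.3]
width: 0.0575
```

Emit:
arm_command(dp=[[0,0,0.1],[0,0,0.1],[0,0,0.1],[0,0,0.1],[0,0,0.1],[0,0,0.1],[0,0,0.1],[0,0,0.1]], rot=[[0,0,0],[0,0,0],[0,0,0],[0,0,0],[0,0,0],[0,0,0],[0,0,0],[0,0,0]], claw=[0,1,1,1,1,1,1,1])

```text
time_s: 39.55
position: [0.4983, 0.0514, 0.0468]
eef_rot: [-179.9, 8.0, 0.0]
wrist_force: [0.1, 0.2, 0.3]
width: 0.0852
```

Emit:
arm_command(dp=[[0,0,-3],[0,0,-6],[0,0,-10],[0,0,-15],[0,0,-20],[0,0,-20],[0,0,-20],[0,0,-20],[0,0,-20],[0,0,-20],[0,0,-20],[0,0,-20]], rot=[[0,0,0],[0,0,0],[0,0,0],[0,0,0],[0,0,0],[0,0,0],[0,0,0],[0,0,0],[0,0,0],[0,0,0],[0,0,0],[0,0,0]], claw=[1,1,1,1,1,1,1,1,1,1,1,1])

```text
time_s: 41.05
position: [0.5263, 0.0512, 0.2448]
eef_rot: [-179.9, 8.0, 0.0]
wrist_force: [-0.7, -1.2, -0.8]
width: 0.0852
```

```bash
python3 -c "
from h import *
im,P=cloud('top');z=P[...,2];cv2.imwrite('pics/t9.png',im[...,::-1])
q=P[(abs(P[...,1]-.0505)<.04)&(z>.068)&(P[...,0]>.6)&(P[...,0]<.85)];print('carton',len(q),q[:,0].min(),q[:,0].max(),rect(q[:,:2]),np.percentile(q[:,2],[5,50,95]))
"
```

```text
carton 299 0.6000726368834974 0.6216567736583811 (array([610.5,  50.7]), 79.2, 21.3, -89.1) [0.60362006 0.61651476 0.62460235]
```

View pics/t9.png

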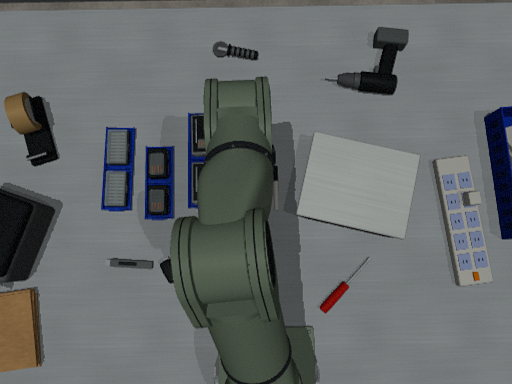

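The arm hides the lane at columns 205–270. All three trays hold two items, as far as they are visible. I'll move aside.

Emit:
arm_command(dp=[[0,5,0],[0,10,0],[0,15,0],[0,20,0],[0,25,0],[0,30,0],[0,30,0],[0,30,0],[0,30,0]], rot=[[0,0,0],[0,0,0],[0,0,0],[0,0,0],[0,0,0],[0,0,0],[0,0,0],[0,0,0],[0,0,0]], claw=[1,1,1,1,1,1,1,1,1])

```text
time_s: 42.22
position: [0.5266, -0.2477, 0.2447]
eef_rot: [-179.9, 8.0, 0.1]
wrist_force: [0.1, -0.7, -0.6]
width: 0.0853
```

```bash
python3 -c "
from h import *
im,P=cloud('top');z=P[...,2];cv2.imwrite('pics/t10.png',cv2.resize(im[60:260,80:300],(660,600))[...,::-1])
q=P[(abs(P[...,1]-.0505)<.036)&(z>.068)&(z<.12)&(P[...,0]>.6)&(P[...,0]<.85)];print('carton',len(q),rect(q[:,:2]),np.percentile(q[:,2],[5,50,95]))
for n,x,y,d,h in [('bat',488,298.2,50,.036),('chg',536,171,67,.03),('bit',523,418,58,.03)]:
  q=P[(abs(P[...,1]-y/1000)<.039)&(abs(P[...,0]-x/1000)<d/1000)&(z>.025)&(z<.07)];print(n,len(q),rect(q[:,:2]),np.percentile(q[:,2],[50,98]).round(4))
"
```

```text
carton 867 (array([746.8,  50.5]), 126.0, 62.1, 3.5) [0.07099364 0.08071458 0.08909594]
bat 601 (array([487. , 300.6]), 82.9, 65.1, -0.9) [0.0459 0.053 ]
chg 907 (array([533.6, 169.7]), 118.7, 60.1, -0.2) [0.0485 0.055 ]
bit 763 (array([521. , 416.1]), 100.3, 59.7, -1.3) [0.0403 0.0465]
```

View pics/t10.png

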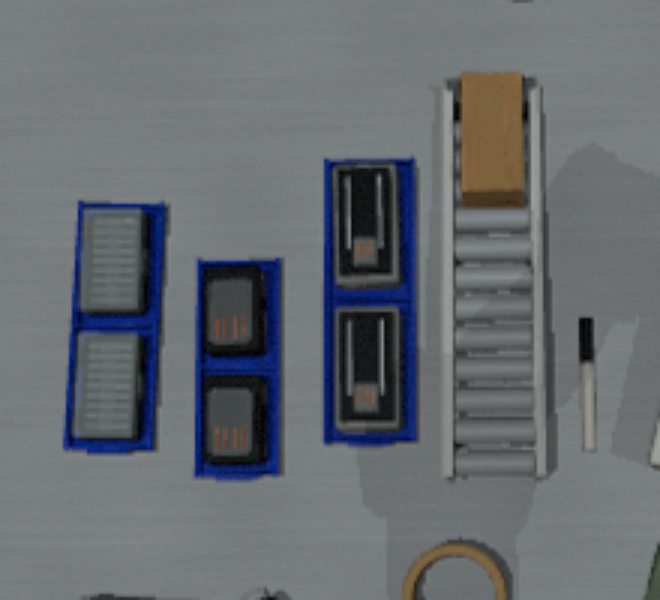

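The three trays are filled, and the carton rests against the stop at (490,75), square in the lane. Its origin works out at lane x ≈ 0.24.

```bash
python3 -c "
from cell import ctrl
print(ctrl.job_done())"
```

```text
the job is handed in; nothing more can be done
None
```

I put the battery pack, charger and bit case into the empty compartments of their own trays. The carton rolled down the lane and rests against its end stop. I handed the job in at about 42 s of the 120 s allowed; the hand-in gives no verdict.

**Last checks (final top view):**

| Part | Distance from target centre | Alignment | Limit |
|---|---|---|---|
| Battery | about 2.5 mm | within 1.5° | 13 mm |
| Charger | about 3 mm | within 0.5° | 13 mm |
| Bit case | about 3 mm | within 0.5° | 13 mm |
| Carton | lane x ≈ 0.24 m, against the stop, centred in y | square by eye | 0.222–0.252 m |

The tops of the three tray parts were at the heights expected if they lie flat on the tray floor. The gripper was clear of everything.

**What failed or disagreed:**
- **Missed grasps:** The first two grasps of the battery missed. The finger tips proved to be about 31 mm (shut) to 42 mm (open) behind the reported tool point. Once, the shut fingers rested on the battery's top with 11–15 N. I measured this offset with the wrist camera, corrected for it, and every later grasp held first time.
- **Battery width:** The last top view gave the battery as 65 mm wide instead of 54, probably because tray wall points were included. The closer wrist view, taken just after it was set down, gave 83 × 54 mm, about 1.5 mm from centre.
- **Carton angle:** The last fit gave 3.5°, but its outline included the carton's rear face, so that angle is not reliable. It is still inside the 0.2 rad limit.

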